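# Slide a feed roller along a V-groove bed onto its sprung stop pin

## Task

Take the blue feed roller from its wooden rack, lay it in the open end of the green gauge bed's V-groove without dropping it, and let go of it there, well short of the stop. Then push it gently along the groove, under the bridge, until it bears on the sprung brass stop pin with a light press of about 6 N (the pin gives about 2 mm), never more than 10 N. Leave the roller resting against the pin and the other things on the bench where they are.

Things in the scene. Friction and masses are not known exactly. Their poses are not given: they have to be found in the camera images.
- roller: Feed roller: a plain solid cylinder, 36 mm diameter, 120 mm long, blue with a 10 mm aluminium band at each end and flat ends; 0.4 to 0.65 kg. Both ends are alike. Origin at its centre, x along its axis. It starts in the rack.
- rack: Fixed wooden rack, base 130 x 80 x 12 mm, with two V saddles (14 mm along x, 31 mm broad) at x = -47 and +47 mm that carry the roller along the rack's x, its axis 62 mm above the bench; 80 mm of the roller is free between them. Origin: centre of the underside.
- bed: Fixed green gauge bed, base plate 100 mm wide, 12 mm thick, x = -120 to +180 mm. Origin: on the bench, below the middle of the groove that runs along its x at y = 0 from -120 (open end) to +120 mm. At the +x end a dark steel carriage, clamped at a different place each time, holds a brass stop pin on the roller's axis: its face is at x = +69 to +95 mm, not measured, to be felt for.
- rail: Steel 90-degree V-groove rail on the bed: same origin and axes as the bed. The roller's sliding friction in it is unknown, 2 to 9 N and steady along the way. The stop pin (20 mm diameter) has a spring of 0.5 N + 2.5 N per mm, 6 mm of travel; its force adds to that friction. Friction keeps the roller against the pin once it is let go.
- groove (a point): Point on the axis of a roller lying in the groove, at x = -45 mm in the bed's frame, a good place to lay the roller's centre (-60 to -25 mm will do). It is 70.5 mm above the bench, 25.5 mm above the groove's lowest line and 12 mm above the top edges of its walls. The walls are 31 mm wide over all (narrower than the roller), with free space on both sides down to the base plate. Axes as the bed's.
- bridge (a point): Centre of the green bridge's opening: on the roller axis, at x = +55 mm in the bed's frame. The bridge spans x = 45 to 65 mm; opening 48 mm wide, underside 96 mm and top 104 mm above the bench, 68 mm wide outside. The roller is pushed under it in the bed's +x; the stop pin stands beyond.
- ink_tin: Bystander: red-banded steel ink tin, 76 mm diameter, 62 mm tall, loose. Origin: centre of the underside.
- glue_jar: Bystander: glue jar with a yellow cap, 52 mm diameter, 75 mm tall, loose. Origin: centre of the underside.
- spanner: Bystander: steel spanner lying on the bench, about 180 mm long, loose, along its x; origin at its middle.
Not all that is in view belongs to the job. What is meant by the roller is not orange or turquoise, and is the smaller of those in its own colour.

How it is judged:
By the outcome, as a careful person would: the job done as asked, in the order asked, and still so for the second after the job is handed in, with the robot touching nothing.
It also fails if it takes over 72 s, if anything falls off the work surface, if the arm or the gripper's body presses on something with over 40 N, if the wrist force passes 120 N, or if a joint passes its speed limit or range.

## Robot

A 6-joint arm with a two-finger parallel gripper is mounted at the origin on the work surface. World frame = base frame: x ahead of the robot, y to its left, z up, the work surface at z = 0. Lengths are in m, angles in degrees, forces in N, time in s.
With the tool pointing down it reaches from about 0.325 to 0.9 m from the base axis. Payload 6.1 kg.
Tool frame: the origin (TCP) lies at the very end of the fingers, on their centre line; the grasp point (between the pads) lies 19 mm behind it; z points along the fingers, y is the line along which they close (so a half turn about z gives the same grasp; the last joint's range is limited). The gripper opens to 87 mm and grips with 3 to 60 N. Pads are 19 mm wide; open, the fingers measure 117 mm over their backs; the gripper's body (75 mm by 190 mm) begins 51 mm behind the grasp point.
Start: joints at [62.619, 12.628, 87.462, -0, 79.91, -7.225], TCP at [0.215, 0.587, 0.198] pointing down, gripper open.
Joint ranges: [-170.65, 170.65], [-52.31, 119.04], [5.05, 147.46], [-71.25, 251.25], [11.57, 151.72], [-153.62, 153.62]. Speed limits (degrees/s): [147.25, 147.25, 172.46, 180, 180, 180].

## Interface

Orientations are given as a 3x3 rotation matrix whose columns are the frame's x, y, z axes.
In Python, from plant import bot gives the robot as it stands.
- The arm moves only by the tool move_arm, never from a script. Its argument "commands" is a list of rows, each an object of numbers: "tx", "ty", "tz": the shift along the tool's x, y, z in cm; "wx", "wy", "wz": the turn, a rotation vector about the tool's x, y, z in rad. In form: [{"tx": .., "ty": .., "tz": .., "wx": .., "wy": .., "wz": ..}, ...]. A call has 1 to 20 rows; each row shifts and turns the commanded pose from where the row before left it, along the tool's axes as they then stand; what a row does not reach is not made up. A row lasts 1/10 s, in which the tool goes at most 50 mm and 8.59 degrees, less where a joint would pass 70% of its speed; a pose out of reach is approached as far as the arm can. A call is refused whole if a number of a shift passes 5 or a number of a turn 0.15, either way. A call with a gripper value outside its range is refused whole. "hand" is the closure, from -1 (fully open) to 1 (shut), set as the call begins (left out, the last holds). The fingers move at their own pace and stop on an object; "force" is the grip in N (left out, the last holds). Time passes only in rows, so rows that do not move let the fingers close. It gives the time, the measured TCP pose, the force, the opening and the grip force at its end, in the units of the state.
- bot.read_state(): the state, without advancing time (a new reading comes with each control period).
- bot.camera(name): name is "scene" or "side" or "wrist"; returns a dict with "img" (384x512x3 uint8, blue, green, red), "camera_matrix" (3x3 intrinsics, pixels), "position" and "rotation" of the camera in the world. Camera axes: x right, y up, looking along -z (the intrinsics and any distortion apply to the point x, -y, -z); pixel columns grow to the right and rows downward; lengths in m; the calibration is good to about 2 mm. A picture is of the moment at which its call begins. There is no depth.
- bot.finish_job(): hands the job in; it is judged then, once.
The state is a dict: "clock": time; "joints": joint angles; "joint_vel": joint speeds; "joint_efforts": joint torques, N m; "eef_pos": TCP position; "eef_rot": TCP orientation; "force": force on the tool from outside, world axes, zero at the start; "moment": the same for the moment, N m; "width": finger opening in m; "grip_force": force on a finger pad.
Only numpy, scipy, OpenCV 4.12 (cv2) and the standard library are available. Lean on these libraries where they do the work, as an engineer would, in place of code of your own. Each camera call takes 0.05 s, during which the arm holds its last target. There are 200 camera calls.

## Working session

There is one attempt and no reset: what is moved stays moved. The work goes in short steps, Python scripts to look and compute and a tool call to move; the robot and the scene stay as the last step left them, time stands still between calls to the robot, and variables do not carry over. Pictures are saved under pics/ and viewed, at most 10 in all, crops included, and the job is handed in when it is done.

Besides the shell and the picture viewer there is one more tool, called after ">>>" by a JSON object that holds its "method" and its "body". move_arm: Moves the arm, as the interface text tells. Its arguments: {"type":"object","properties":{"commands":{"type":"array","items":{"type":"object","properties":{"tx":{"type":"number"},"ty":{"type":"number"},"tz":{"type":"number"},"wx":{"type":"number"},"wy":{"type":"number"},"wz":{"type":"number"}}}},"hand":{"type":"number"},"force":{"type":"number"}},"required":["commands"]}

```bash
mkdir -p pics; python3 - <<'E'
from plant import bot
import cv2,numpy as np,pickle
s=bot.read_state(); print(s['clock'],s['eef_pos'],np.round(s['eef_rot'],3).tolist(),s['force'],s['width'])
d={}
for n in ['scene','side']:
    c=bot.camera(n); d[n]=c; print(n,c['position'],c.keys()); cv2.imwrite(f'pics/{n}0.png',cv2.resize(c['img'],(800,600),interpolation=cv2.INTER_CUBIC))
pickle.dump(d,open('c0.pkl','wb'))
E
```

```text
0.0 [0.21503518 0.5861032  0.19720027] [[-0.939, 0.345, -0.001], [0.345, 0.939, -0.002], [0.0, -0.002, -1.0]] [ 0.11914803 -0.15219387 -0.77266983] 0.08683162107929845
scene [0.86331312 0.2972466  0.9856033 ] dict_keys(['img', 'camera_matrix', 'position', 'rotation'])
side [ 0.03719729 -0.82799263  0.86726614] dict_keys(['img', 'camera_matrix', 'position', 'rotation'])
```

View pics/scene0.png

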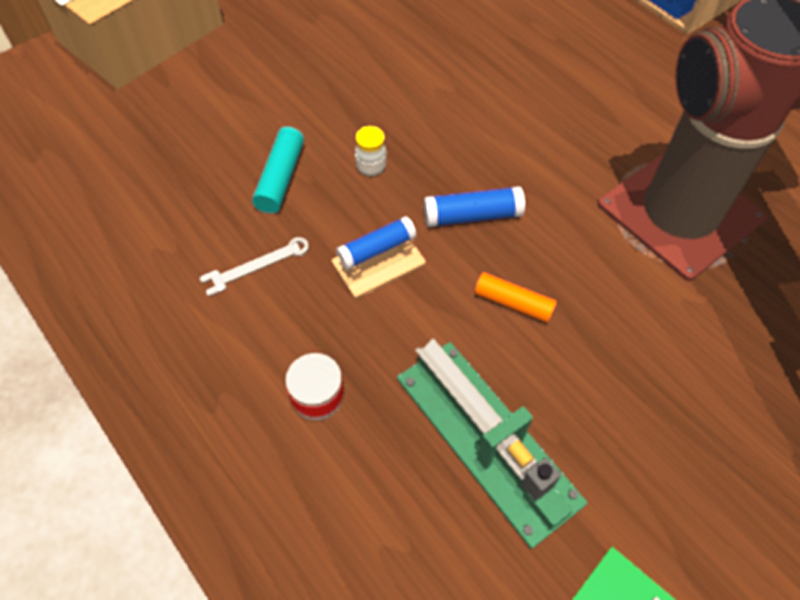

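View pics/side0.png

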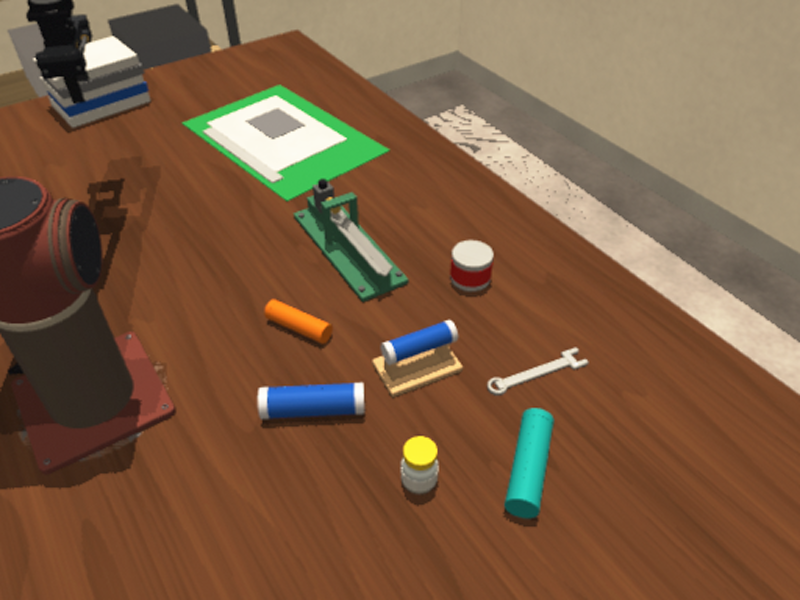

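Scene picture: the small blue roller is in its rack at about (377,242). The bed's open end is at (430,345), the bridge at (507,428) and the pin at (520,453). The side picture shows the same layout. I'll calibrate these points.

```bash
cat > h.py <<'E'
import numpy as np,cv2
def ray(c,u,v,s=1.5625):
    K=np.array(c['camera_matrix']); q=np.array([(u+.5)/s-.5,(v+.5)/s-.5,1])
    d=np.linalg.solve(K,q); d=np.array(c['rotation'])@(d*[1,-1,-1]); return np.array(c['position']),d
def onz(c,u,v,z,s=1.5625):
    p,d=ray(c,u,v,s); return p+d*(z-p[2])/d[2]
E
python3 - <<'E'
import pickle
from h import *
d=pickle.load(open('c0.pkl','rb')); S=d['scene'];T=d['side']; np.set_printoptions(precision=4,suppress=True)
print('bed', [onz(S,u,v,.012)[:2] for u,v in [(398,377),(450,343),(586,503),(533,546)]])
print('bed side', [onz(T,u,v,.012)[:2] for u,v in [(294,212),(407,279),(364,298)]])
print('roller S',[onz(S,u,v,.062+.008) [:2] for u,v in [(347,253),(406,231)]])
print('roller T',[onz(T,u,v,.062+.004) [:2] for u,v in [(390,350),(450,333)]])
print('rack base S',[onz(S,u,v,.012)[:2] for u,v in [(353,294),(425,263)]])
print('tin', onz(S,314,380,.062)[:2], 'jar',onz(S,370,137,.075)[:2])
print('orange',onz(S,515,297,.02)[:2])
E
```

```text
bed [array([ 0.577 , -0.0551]), array([ 0.4809, -0.0501]), array([0.4961, 0.2451]), array([0.5902, 0.2407])]
bed side [array([0.4945, 0.2443]), array([ 0.5732, -0.0595]), array([ 0.4793, -0.058 ])]
roller S [array([ 0.5254, -0.2442]), array([ 0.4289, -0.2206])]
roller T [array([ 0.423 , -0.2302]), array([ 0.5238, -0.2537])]
rack base S [array([ 0.5431, -0.2101]), array([ 0.4176, -0.1849])]
tin [ 0.6852 -0.1059] jar [ 0.3553 -0.4082]
orange [ 0.3526 -0.0451]
```

>>> {"method": "move_arm", "body": {"commands": [{"wz": -0.134},{"tx": -2.4,"ty": -4.15},{"tx": -2.4,"ty": -4.15},{"tx": -2.4,"ty": -4.15},{"tx": -2.4,"ty": -4.15},{"tx": -2.4,"ty": -4.15},{"tx": -2.4,"ty": -4.15},{"tx": -2.4,"ty": -4.15},{"tx": -2.4,"ty": -4.15},{"tx": -2.4,"ty": -4.15},{"tx": -2.4,"ty": -4.15},{"tx": -2.4,"ty": -4.15},{"tx": -2.4,"ty": -4.15},{"tx": -2.4,"ty": -4.15},{"tx": -2.4,"ty": -4.15},{"tx": -2.4,"ty": -4.15},{"tx": -2.4,"ty": -4.15},{"tx": -2.4,"ty": -4.15},{"tx": -2.4,"ty": -4.15},{}], "hand": -1}}

```text
validation failed for argument at $.co...
```

```bash
python3 - <<'E'
from plant import bot
import cv2,numpy as np,pickle
s=bot.read_state(); print(s['clock'],s['eef_pos'],np.round(s['eef_rot'],3).tolist(),s['force'],s['joint_vel'])
c=bot.camera('wrist'); pickle.dump(c,open('w1.pkl','wb')); print(c['position']); cv2.imwrite('pics/w1.png',cv2.resize(c['img'],(800,600),interpolation=cv2.INTER_CUBIC))
E
```

```text
0.1 [0.21509812 0.58617712 0.19734794] [[-0.939, 0.345, -0.001], [0.345, 0.939, -0.002], [0.0, -0.002, -1.0]] [ 0.50137812 -0.34683497 -0.77993028] [-0.00052341 -0.13352376 -0.13853449 -0.04138351  0.00409899 -0.08785068]
[0.13522472 0.61488751 0.3843368 ]
```

View pics/w1.png

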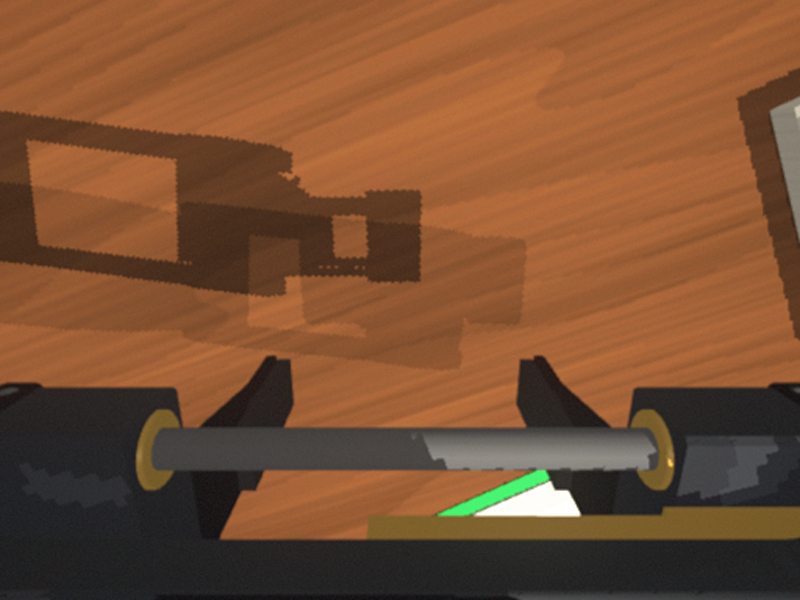

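The move was refused, probably because of the missing keys. This picture shows only bare bench and the fingers at (290,360) and (520,360). I'll resend with every key filled in.

>>> {"method": "move_arm", "body": {"commands": [{"tx": 0,"ty": 0,"tz": 0,"wx": 0,"wy": 0,"wz": -0.134},{"tx": -2.4,"ty": -4.15,"tz": 0,"wx": 0,"wy": 0,"wz": 0},{"tx": -2.4,"ty": -4.15,"tz": 0,"wx": 0,"wy": 0,"wz": 0},{"tx": -2.4,"ty": -4.15,"tz": 0,"wx": 0,"wy": 0,"wz": 0},{"tx": -2.4,"ty": -4.15,"tz": 0,"wx": 0,"wy": 0,"wz": 0},{"tx": -2.4,"ty": -4.15,"tz": 0,"wx": 0,"wy": 0,"wz": 0},{"tx": -2.4,"ty": -4.15,"tz": 0,"wx": 0,"wy": 0,"wz": 0},{"tx": -2.4,"ty": -4.15,"tz": 0,"wx": 0,"wy": 0,"wz": 0},{"tx": -2.4,"ty": -4.15,"tz": 0,"wx": 0,"wy": 0,"wz": 0},{"tx": -2.4,"ty": -4.15,"tz": 0,"wx": 0,"wy": 0,"wz": 0},{"tx": -2.4,"ty": -4.15,"tz": 0,"wx": 0,"wy": 0,"wz": 0},{"tx": -2.4,"ty": -4.15,"tz": 0,"wx": 0,"wy": 0,"wz": 0},{"tx": -2.4,"ty": -4.15,"tz": 0,"wx": 0,"wy": 0,"wz": 0},{"tx": -2.4,"ty": -4.15,"tz": 0,"wx": 0,"wy": 0,"wz": 0},{"tx": -2.4,"ty": -4.15,"tz": 0,"wx": 0,"wy": 0,"wz": 0},{"tx": -2.4,"ty": -4.15,"tz": 0,"wx": 0,"wy": 0,"wz": 0},{"tx": -2.4,"ty": -4.15,"tz": 0,"wx": 0,"wy": 0,"wz": 0},{"tx": -2.4,"ty": -4.15,"tz": 0,"wx": 0,"wy": 0,"wz": 0},{"tx": -2.4,"ty": -4.15,"tz": 0,"wx": 0,"wy": 0,"wz": 0},{"tx": 0,"ty": 0,"tz": 0,"wx": 0,"wy": 0,"wz": 0}], "hand": -1}}

```text
clock: 2.15
eef_pos: [0.476, -0.2409, 0.1973]
eef_rot: [[-0.975, 0.221, -0.001], [0.221, 0.975, -0.001], [0.001, -0.001, -1.0]]
force: [-0.2, 1.2, 0.3]
width: 0.087
grip_force: 0.0
```

```bash
python3 - <<'E'
from plant import bot
import cv2,numpy as np,pickle
c=bot.camera('wrist'); s=bot.read_state(); c['s']=s;print(s['eef_pos'],s['force']); pickle.dump(c,open('w1.pkl','wb')); print(c['position']); cv2.imwrite('pics/w2.png',cv2.resize(c['img'],(800,600),interpolation=cv2.INTER_CUBIC))
E
```

```text
[ 0.47542458 -0.23808172  0.19722419] [ 0.03035318  0.54681029 -0.2783098 ]
[ 0.39310432 -0.22269967  0.38429287]
```

View pics/w2.png

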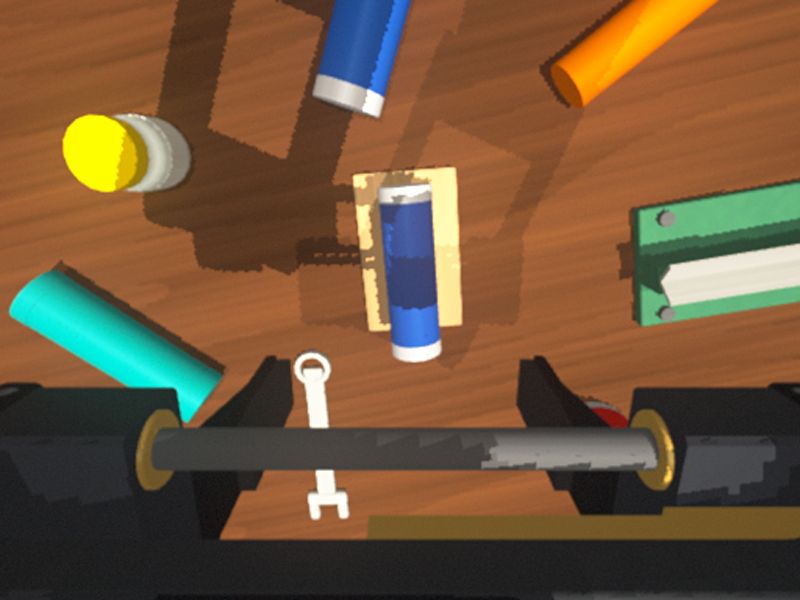

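The roller's midline runs from (406,190) to (416,352). Its mid-band is at (411,280), and the rack corners are at (353,174), (457,167), (370,331) and (462,325).

```bash
python3 - <<'E'
import pickle
from h import *
np.set_printoptions(precision=4,suppress=True)
c=pickle.load(open('w1.pkl','rb'))
a=onz(c,405.5,192,.068);b=onz(c,416,352,.066)
print('roller',a,b,(a+b)/2,np.degrees(np.arctan2(*(a-b)[1::-1])),np.linalg.norm(a-b))
R=np.array([onz(c,u,v,.012) for u,v in [(353,174),(457,167),(462,325),(370,331)]]);print('rack',R[:,:2],R.mean(0)[:2],np.degrees(np.arctan2(*((R[0]+R[1]-R[2]-R[3])[1::-1]))))
B=[onz(c,u,v,.012)[:2] for u,v in [(635,209),(641,325)]];print('bed end',B,(B[0]+B[1])/2)
print('rail end',[onz(c,u,v,.0585)[:2] for u,v in [(669,264),(670,305)]])
s=c['s'];p=s['eef_pos'];R=s['eef_rot'];print(p)
E
```

```text
roller [ 0.4176 -0.2278  0.068 ] [ 0.5323 -0.2456  0.066 ] [ 0.475  -0.2367  0.067 ] 171.18837315739685 0.11613988575346083
rack [[ 0.3999 -0.2651]
 [ 0.4123 -0.1861]
 [ 0.5401 -0.206 ]
 [ 0.5283 -0.2836]] [ 0.4702 -0.2352] 171.4783090413979
bed end [array([ 0.4743, -0.0555]), array([ 0.5735, -0.0576])] [ 0.5239 -0.0566]
rail end [array([ 0.5085, -0.0556]), array([ 0.5398, -0.0564])]
[ 0.4754 -0.2381  0.1972]
```

>>> {"method": "move_arm", "body": {"commands": [{"tx": 0,"ty": 0,"tz": 0,"wx": 0,"wy": 0,"wz": -0.06},{"tx": 0.2,"ty": 0.1,"tz": 2.4,"wx": 0,"wy": 0,"wz": 0},{"tx": 0,"ty": 0,"tz": 3,"wx": 0,"wy": 0,"wz": 0},{"tx": 0,"ty": 0,"tz": 3,"wx": 0,"wy": 0,"wz": 0},{"tx": 0,"ty": 0,"tz": 3,"wx": 0,"wy": 0,"wz": 0},{"tx": 0,"ty": 0,"tz": 2,"wx": 0,"wy": 0,"wz": 0},{"tx": 0,"ty": 0,"tz": 1.5,"wx": 0,"wy": 0,"wz": 0},{"tx": 0,"ty": 0,"tz": 0.5,"wx": 0,"wy": 0,"wz": 0},{"tx": 0,"ty": 0,"tz": 0,"wx": 0,"wy": 0,"wz": 0},{"tx": 0,"ty": 0,"tz": 0,"wx": 0,"wy": 0,"wz": 0}]}}

```text
clock: 3.2
eef_pos: [0.4748, -0.235, 0.0455]
eef_rot: [[-0.988, 0.157, 0.002], [0.157, 0.988, -0.001], [-0.002, -0.001, -1.0]]
force: [0.5, -0.3, -0.3]
width: 0.0869
grip_force: 0.0
```

>>> {"method": "move_arm", "body": {"commands": [{"tx": 0,"ty": 0,"tz": 0,"wx": 0,"wy": 0,"wz": 0},{"tx": 0,"ty": 0,"tz": 0,"wx": 0,"wy": 0,"wz": 0},{"tx": 0,"ty": 0,"tz": 0,"wx": 0,"wy": 0,"wz": 0},{"tx": 0,"ty": 0,"tz": 0,"wx": 0,"wy": 0,"wz": 0},{"tx": 0,"ty": 0,"tz": 0,"wx": 0,"wy": 0,"wz": 0},{"tx": 0,"ty": 0,"tz": 0,"wx": 0,"wy": 0,"wz": 0},{"tx": 0,"ty": 0,"tz": 0,"wx": 0,"wy": 0,"wz": 0},{"tx": 0,"ty": 0,"tz": 0,"wx": 0,"wy": 0,"wz": 0}], "hand": 1, "force": 25}}

```text
clock: 4.0
eef_pos: [0.4738, -0.236, 0.0447]
eef_rot: [[-0.988, 0.157, -0.0], [0.157, 0.988, -0.003], [-0.0, -0.003, -1.0]]
force: [-2.0, -2.8, -3.8]
width: 0.0315
grip_force: 22.7
```

Width 31.5 mm is less than the roller's 36 mm, so I'll look.

```bash
python3 - <<'E'
from plant import bot
import cv2,numpy as np,pickle
a=bot.camera('wrist'); b=bot.camera('side'); s=bot.read_state(); print(s['eef_pos'],s['force'],s['moment'],s['width'],s['grip_force'])
w=cv2.resize(a['img'][80:272],(512,192)); z=cv2.resize(b['img'][170:280,200:340],(512,402),interpolation=cv2.INTER_CUBIC)
cv2.imwrite('pics/g.png',np.vstack([w,z]))
E
```

```text
[ 0.47383997 -0.23602686  0.04454934] [-1.83263084 -4.96332716 -0.41869407] [-0.95670718  0.22238623 -0.02501063] 0.031980199080341 23.148263096809387
```

View pics/g.png

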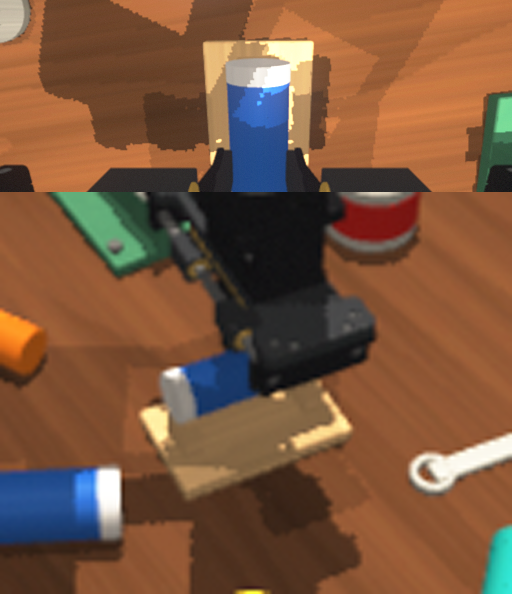

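The roller sits squarely between the fingers over the rack, at (258,120) in the crop. The width reading probably reflects soft pads. I'll lift it.

>>> {"method": "move_arm", "body": {"commands": [{"tx": 0,"ty": 0,"tz": 0,"wx": 0,"wy": 0,"wz": 0},{"tx": 0,"ty": 0,"tz": 0,"wx": 0,"wy": 0,"wz": 0},{"tx": 0,"ty": 0,"tz": -0.5,"wx": 0,"wy": 0,"wz": 0},{"tx": 0,"ty": 0,"tz": -0.5,"wx": 0,"wy": 0,"wz": 0},{"tx": 0,"ty": 0,"tz": -1,"wx": 0,"wy": 0,"wz": 0},{"tx": 0,"ty": 0,"tz": -1,"wx": 0,"wy": 0,"wz": 0},{"tx": 0,"ty": 0,"tz": -2,"wx": 0,"wy": 0,"wz": 0},{"tx": 0,"ty": 0,"tz": -2,"wx": 0,"wy": 0,"wz": 0},{"tx": 0,"ty": 0,"tz": -2,"wx": 0,"wy": 0,"wz": 0},{"tx": 0,"ty": 0,"tz": -2,"wx": 0,"wy": 0,"wz": 0},{"tx": 0,"ty": 0,"tz": -1,"wx": 0,"wy": 0,"wz": 0},{"tx": 0,"ty": 0,"tz": 0,"wx": 0,"wy": 0,"wz": 0}], "force": 35}}

```text
clock: 5.3
eef_pos: [0.4751, -0.2354, 0.1667]
eef_rot: [[-0.988, 0.157, 0.003], [0.157, 0.988, -0.002], [-0.004, -0.002, -1.0]]
force: [0.4, 0.2, -4.0]
width: 0.031
grip_force: 31.6
```

>>> {"method": "move_arm", "body": {"commands": [{"tx": -0.14,"ty": 2.8,"tz": 0,"wx": 0,"wy": 0,"wz": 0},{"tx": -0.14,"ty": 2.8,"tz": 0,"wx": 0,"wy": 0,"wz": 0},{"tx": -0.14,"ty": 2.9,"tz": 0,"wx": 0,"wy": 0,"wz": 0},{"tx": -0.14,"ty": 2.9,"tz": 0,"wx": 0,"wy": 0,"wz": 0},{"tx": -0.14,"ty": 2.9,"tz": 0,"wx": 0,"wy": 0,"wz": 0},{"tx": -0.14,"ty": 2.9,"tz": 0,"wx": 0,"wy": 0,"wz": 0},{"tx": -0.14,"ty": 2.9,"tz": 0,"wx": 0,"wy": 0,"wz": 0},{"tx": -0.14,"ty": 2.9,"tz": 0,"wx": 0,"wy": 0,"wz": 0},{"tx": -0.14,"ty": 2.9,"tz": 0,"wx": 0,"wy": 0,"wz": 0},{"tx": 0,"ty": 0,"tz": 0,"wx": 0,"wy": 0,"wz": 0.122},{"tx": 0,"ty": 0,"tz": 0,"wx": 0,"wy": 0,"wz": 0.122},{"tx": 0,"ty": 0,"tz": 0,"wx": 0,"wy": 0,"wz": 0.122},{"tx": 0,"ty": 0,"tz": 0,"wx": 0,"wy": 0,"wz": 0.122},{"tx": 0,"ty": 0,"tz": 0,"wx": 0,"wy": 0,"wz": 0.122},{"tx": 0,"ty": 0,"tz": 0,"wx": 0,"wy": 0,"wz": 0.122},{"tx": 0,"ty": 0,"tz": 0,"wx": 0,"wy": 0,"wz": 0.122},{"tx": 0,"ty": 0,"tz": 0,"wx": 0,"wy": 0,"wz": 0.122},{"tx": 0,"ty": 0,"tz": 0,"wx": 0,"wy": 0,"wz": 0.122},{"tx": 0,"ty": 0,"tz": 0,"wx": 0,"wy": 0,"wz": 0.122},{"tx": 0,"ty": 0,"tz": 0,"wx": 0,"wy": 0,"wz": 0.122}]}}

```text
clock: 7.3
eef_pos: [0.5261, 0.0193, 0.1628]
eef_rot: [[-0.066, 0.998, -0.002], [0.998, 0.066, 0.0], [0.001, -0.002, -1.0]]
force: [-0.0, -0.2, -4.9]
width: 0.0311
grip_force: 31.5
```

>>> {"method": "move_arm", "body": {"commands": [{"tx": 0,"ty": 0,"tz": 0,"wx": 0,"wy": 0,"wz": 0.122},{"tx": 0,"ty": 0,"tz": 0,"wx": 0,"wy": 0,"wz": 0},{"tx": 0,"ty": 0,"tz": 0,"wx": 0,"wy": 0,"wz": 0}]}}

```text
clock: 7.6
eef_pos: [0.5265, 0.0192, 0.1634]
eef_rot: [[0.048, 0.999, -0.002], [0.999, -0.048, 0.0], [0.0, -0.002, -1.0]]
force: [0.3, -1.0, -5.2]
width: 0.031
grip_force: 31.5
```

```bash
python3 - <<'E'
from plant import bot
import cv2,numpy as np,pickle
c=bot.camera('wrist');e=bot.camera('scene');f=bot.camera('side'); s=bot.read_state(); pickle.dump([c,e,f,s],open('w3.pkl','wb')); print(s['eef_pos'],s['eef_rot'],s['force']); cv2.imwrite('pics/w3.png',cv2.resize(c['img'],(800,600),interpolation=cv2.INTER_CUBIC))
cv2.imwrite('pics/e3.png',np.hstack([cv2.resize(e['img'][190:360,235:385],(400,453),interpolation=cv2.INTER_CUBIC),cv2.resize(f['img'][80:250,150:300],(400,453),interpolation=cv2.INTER_CUBIC)]))
E
```

```text
[0.52685744 0.01915147 0.16399018] [[ 4.90557481e-02  9.98795874e-01 -5.79027712e-04]
 [ 9.98796042e-01 -4.90557336e-02  3.91850340e-05]
 [ 1.07332211e-05 -5.80252838e-04 -9.99999832e-01]] [-0.03432959  1.04890817 -4.0127765 ]
```

View pics/w3.png

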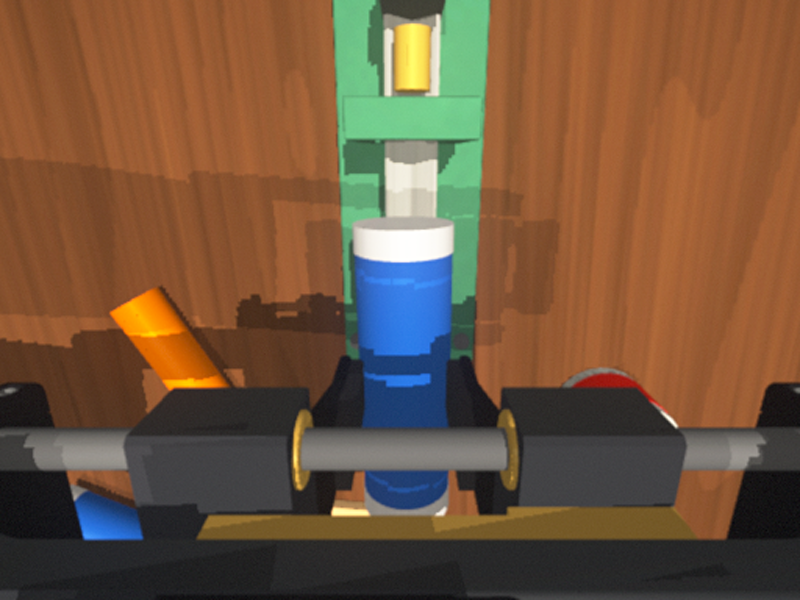

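View pics/e3.png

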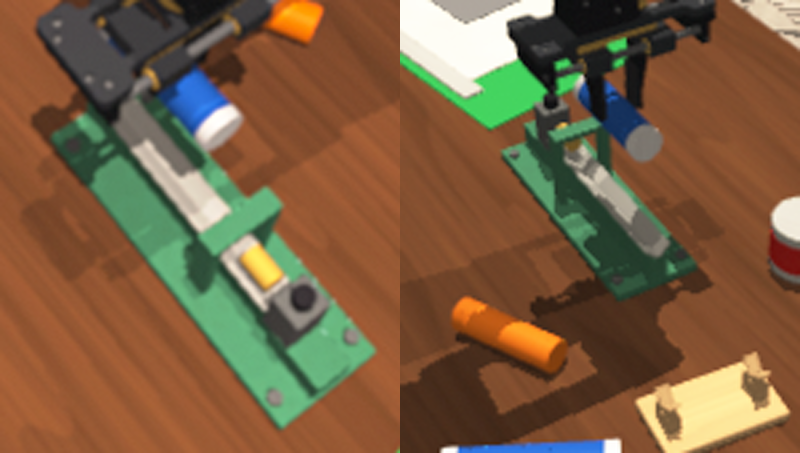

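The roller is held over the rail. In the wrist view its mid columns are about 403 at the far end and 406.5 at the near end. The bed edges are at 333/490 (top) and 342/478. The pin is at 394–431, row 91. The side crop suggests the roller may be pitched, so I'll fit its pose.

```bash
python3 - <<'E'
import pickle
from h import *
from scipy.optimize import least_squares
np.set_printoptions(precision=4,suppress=True)
c,e,f,s=pickle.load(open('w3.pkl','rb'))
def proj(c,P):
    q=(np.array(c['rotation']).T@(P-np.array(c['position'])))*[1,-1,-1]; q=np.array(c['camera_matrix'])@q; return q[:2]/q[2]
u=lambda a:(np.array(a)+.5)/1.5625-.5
def ax(p): return np.array([np.cos(p[3])*np.cos(p[4]),np.sin(p[3])*np.cos(p[4]),np.sin(p[4])])
def res(p):
    C=p[:3];a=ax(p); r=[]
    r+=list(proj(f,C-.06*a)-np.array([150+246/2.667,80+141/2.665]))
    r+=list(proj(e,C+.06*a)-np.array([235+218/2.667,190+130/2.665]))
    for t,col in((.05,403.5),(-.045,406.5)): r.append(proj(c,C+t*a)[0]-u([col,0])[0])
    top=C+.06*a+[0,0,.018]; r.append(proj(c,top)[1]-u([0,229])[1])  # top rim, far end
    return r
o=least_squares(res,[.527,.02,.18,1.53,0]);p=o.x
print('center',p[:3],'yaw,pitch',np.degrees(p[3:]),'res',o.fun)
# bed line from wrist + scene
L=[onz(c,x,y,.012)[:2] for x,y in[(333,5),(343,350),(490,5),(475,350)]];print(np.array(L))
m0=(L[0]+L[2])/2;m1=(L[1]+L[3])/2;print('bed wrist mid',m0,m1,np.degrees(np.arctan2(*(m0-m1)[::-1])))
print('rail mid (z .0585)',onz(c,411,150,.0585)[:2],onz(c,411.5,212,.0585)[:2])
print('pin tip top',onz(c,412.5,91,.0805)[:2], 'pin axis',onz(c,412,60,.0755)[:2])
print('bridge top near/far edge',[onz(c,x,y,.104)[:2] for x,y in [(343,138),(481,138),(343,97),(481,97)]])
E
```

```text
center [0.526  0.0181 0.1796] yaw,pitch [88.0626 -5.0216] res [-0.6693  0.053   1.6135  1.1945  0.1847  0.1513  0.5944]
[[ 0.4884  0.1936]
 [ 0.4742 -0.0427]
 [ 0.5875  0.189 ]
 [ 0.5778 -0.0474]]
bed wrist mid [0.5379 0.1913] [ 0.526  -0.0451] 87.1020344765044
rail mid (z .0585) [0.5334 0.104 ] [0.5321 0.0676]
pin tip top [0.5352 0.1336] pin axis [0.5356 0.1493]
bridge top near/far edge [array([0.4992, 0.1111]), array([0.5678, 0.1079]), array([0.5009, 0.1298]), array([0.5678, 0.1267])]
```

>>> {"method": "move_arm", "body": {"commands": [{"tx": 0,"ty": 0.25,"tz": 1,"wx": 0,"wy": 0,"wz": 0},{"tx": 0,"ty": 0,"tz": 2,"wx": 0,"wy": 0,"wz": 0},{"tx": 0,"ty": 0,"tz": 2,"wx": 0,"wy": 0,"wz": 0},{"tx": 0,"ty": 0,"tz": 2,"wx": 0,"wy": 0,"wz": 0},{"tx": 0,"ty": 0,"tz": 1,"wx": 0,"wy": 0,"wz": 0},{"tx": 0,"ty": 0,"tz": 1,"wx": 0,"wy": 0,"wz": 0},{"tx": 0,"ty": 0,"tz": 0.5,"wx": 0,"wy": 0,"wz": 0},{"tx": 0,"ty": 0,"tz": 0,"wx": 0,"wy": 0,"wz": 0}]}}

```text
clock: 8.55
eef_pos: [0.5293, 0.019, 0.0689]
eef_rot: [[0.051, 0.999, -0.001], [0.999, -0.051, 0.0], [0.0, -0.001, -1.0]]
force: [0.4, 0.3, -4.3]
width: 0.0311
grip_force: 31.6
```

>>> {"method": "move_arm", "body": {"commands": [{"tx": 0,"ty": 0,"tz": 0,"wx": 0,"wy": 0,"wz": 0},{"tx": 0,"ty": 0,"tz": 0,"wx": 0,"wy": 0,"wz": 0},{"tx": 0,"ty": 0,"tz": 0,"wx": 0,"wy": 0,"wz": 0}], "force": 16}}

```text
clock: 8.85
eef_pos: [0.5302, 0.0189, 0.0701]
eef_rot: [[0.051, 0.999, 0.001], [0.999, -0.051, -0.0], [-0.0, 0.001, -1.0]]
force: [1.1, 0.1, -5.3]
width: 0.032
grip_force: 14.0
```

```bash
python3 - <<'E'
from plant import bot
import cv2,numpy as np,pickle
f=bot.camera('side'); s=bot.read_state();print(s['eef_pos'],s['force'],s['moment'],s['width'])
cv2.imwrite('pics/e4.png',cv2.resize(f['img'][90:210,165:285],(600,600),interpolation=cv2.INTER_CUBIC))
E
```

```text
[0.53004462 0.01893069 0.06999071] [-0.04602691 -0.07720112 -4.82161186] [-0.13167529  0.0222996   0.05345943] 0.031760604970216245
```

View pics/e4.png

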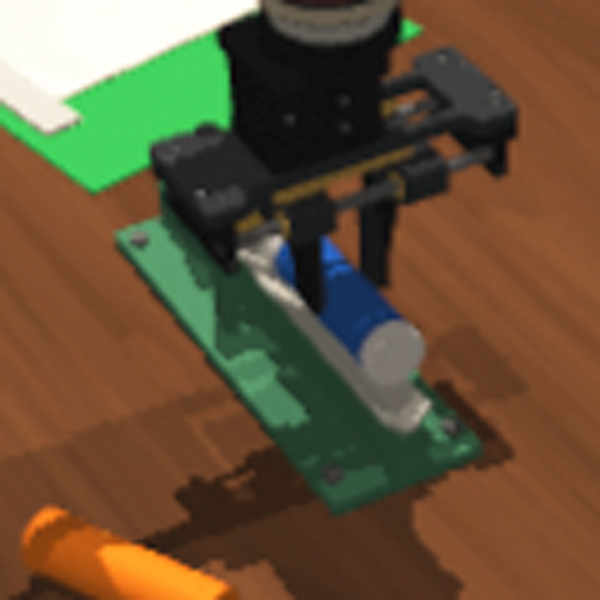

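The side view shows the roller just above the groove, roughly in line. I'll lower it slowly and watch the force.

>>> {"method": "move_arm", "body": {"commands": [{"tx": 0,"ty": 0,"tz": 0.4,"wx": 0,"wy": 0,"wz": 0},{"tx": 0,"ty": 0,"tz": 0.4,"wx": 0,"wy": 0,"wz": 0},{"tx": 0,"ty": 0,"tz": 0.3,"wx": 0,"wy": 0,"wz": 0},{"tx": 0,"ty": 0,"tz": 0,"wx": 0,"wy": 0,"wz": 0},{"tx": 0,"ty": 0,"tz": 0,"wx": 0,"wy": 0,"wz": 0}]}}

```text
clock: 9.4
eef_pos: [0.5294, 0.019, 0.0581]
eef_rot: [[0.051, 0.999, -0.001], [0.999, -0.051, 0.0], [0.0, -0.001, -1.0]]
force: [-0.2, -0.4, -5.5]
width: 0.032
grip_force: 14.0
```

>>> {"method": "move_arm", "body": {"commands": [{"tx": 0,"ty": 0,"tz": 0.15,"wx": 0,"wy": 0,"wz": 0},{"tx": 0,"ty": 0,"tz": 0.15,"wx": 0,"wy": 0,"wz": 0},{"tx": 0,"ty": 0,"tz": 0,"wx": 0,"wy": 0,"wz": 0}]}}

```text
clock: 9.7
eef_pos: [0.5294, 0.019, 0.0551]
eef_rot: [[0.051, 0.999, -0.0], [0.999, -0.051, 0.0], [0.0, -0.0, -1.0]]
force: [-0.1, 0.4, -4.6]
width: 0.032
grip_force: 14.0
```

>>> {"method": "move_arm", "body": {"commands": [{"tx": 0,"ty": 0,"tz": 0.1,"wx": 0,"wy": 0,"wz": 0},{"tx": 0,"ty": 0,"tz": 0.1,"wx": 0,"wy": 0,"wz": 0},{"tx": 0,"ty": 0,"tz": 0,"wx": 0,"wy": 0,"wz": 0}]}}

```text
clock: 10.0
eef_pos: [0.5297, 0.019, 0.0534]
eef_rot: [[0.051, 0.999, 0.0], [0.999, -0.051, 0.0], [0.0, 0.0, -1.0]]
force: [-0.3, -0.2, -3.9]
width: 0.0321
grip_force: 14.0
```

>>> {"method": "move_arm", "body": {"commands": [{"tx": 0,"ty": 0,"tz": 0.1,"wx": 0,"wy": 0,"wz": 0},{"tx": 0,"ty": 0,"tz": 0,"wx": 0,"wy": 0,"wz": 0}]}}

```text
clock: 10.2
eef_pos: [0.53, 0.0191, 0.053]
eef_rot: [[0.051, 0.999, 0.001], [0.999, -0.051, 0.0], [0.0, 0.001, -1.0]]
force: [-1.7, 1.7, -0.4]
width: 0.032
grip_force: 15.0
```

>>> {"method": "move_arm", "body": {"commands": [{"tx": 0,"ty": 0,"tz": 0.1,"wx": 0,"wy": 0,"wz": 0},{"tx": 0,"ty": 0,"tz": 0,"wx": 0,"wy": 0,"wz": 0}]}}

```text
clock: 10.4
eef_pos: [0.53, 0.0191, 0.0528]
eef_rot: [[0.051, 0.999, 0.001], [0.999, -0.051, 0.0], [0.0, 0.001, -1.0]]
force: [-4.8, 1.4, 8.5]
width: 0.0322
grip_force: 16.4
```

>>> {"method": "move_arm", "body": {"commands": [{"tx": 0,"ty": 0,"tz": 0.05,"wx": 0,"wy": 0,"wz": 0},{"tx": 0,"ty": 0,"tz": 0,"wx": 0,"wy": 0,"wz": 0}], "force": 8}}

```text
clock: 10.6
eef_pos: [0.5301, 0.0191, 0.0527]
eef_rot: [[0.051, 0.999, 0.001], [0.999, -0.051, 0.0], [0.0, 0.001, -1.0]]
force: [-5.9, 1.4, 11.3]
width: 0.0328
grip_force: 9.4
```

>>> {"method": "move_arm", "body": {"commands": [{"tx": 0,"ty": -0.1,"tz": 0,"wx": 0,"wy": 0,"wz": 0},{"tx": 0,"ty": 0,"tz": 0,"wx": 0,"wy": 0,"wz": 0},{"tx": 0,"ty": 0,"tz": 0,"wx": 0,"wy": 0,"wz": 0}], "force": 3}}

```text
clock: 10.9
eef_pos: [0.5299, 0.0191, 0.0526]
eef_rot: [[0.051, 0.999, 0.003], [0.999, -0.051, -0.0], [0.0, 0.003, -1.0]]
force: [-2.1, 1.5, 6.8]
width: 0.0327
grip_force: 4.0
```

```bash
python3 - <<'E'
from plant import bot
import cv2,numpy as np,pickle
f=bot.camera('side'); c=bot.camera('wrist'); s=bot.read_state();print(s['eef_pos'],s['force'],s['moment'],s['width'])
cv2.imwrite('pics/e5.png',np.hstack([cv2.resize(f['img'][110:200,165:265],(400,360),interpolation=cv2.INTER_CUBIC),cv2.resize(c['img'][0:344,90:420],(400,360),interpolation=cv2.INTER_AREA)]))
E
```

```text
[0.52992949 0.01912901 0.05253975] [-1.97442886  1.47185998  6.34137143] [ 0.18131101  0.4386182  -0.04240948] 0.033051573759592764
```

View pics/e5.png

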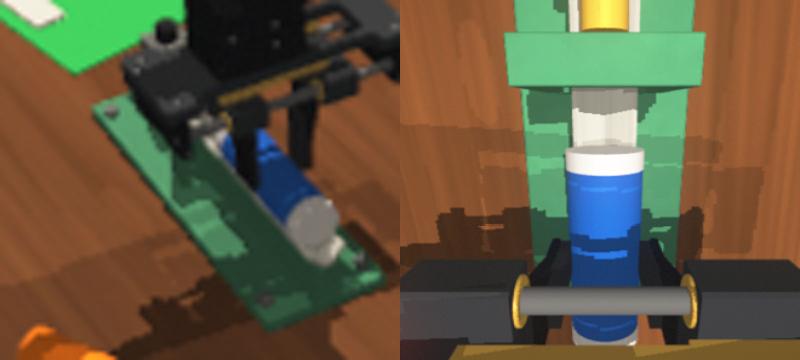

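The roller lies in the groove, with its end disc at (315,215) in the side crop and in line with the rail. I'll open, rise, back off, close, and come down behind it.

>>> {"method": "move_arm", "body": {"commands": [{"tx": 0,"ty": 0,"tz": 0,"wx": 0,"wy": 0,"wz": 0},{"tx": 0,"ty": 0,"tz": 0,"wx": 0,"wy": 0,"wz": 0},{"tx": 0,"ty": 0,"tz": 0,"wx": 0,"wy": 0,"wz": 0},{"tx": 0,"ty": 0,"tz": 0,"wx": 0,"wy": 0,"wz": 0},{"tx": 0,"ty": 0,"tz": 0,"wx": 0,"wy": 0,"wz": 0},{"tx": 0,"ty": 0,"tz": 0,"wx": 0,"wy": 0,"wz": 0}], "hand": -1}}

```text
clock: 11.6
eef_pos: [0.5285, 0.019, 0.0507]
eef_rot: [[0.051, 0.999, -0.0], [0.999, -0.051, -0.0], [-0.0, -0.0, -1.0]]
force: [0.2, 0.5, -0.2]
width: 0.0734
grip_force: 0.0
```

>>> {"method": "move_arm", "body": {"commands": [{"tx": 0,"ty": 0,"tz": -0.5,"wx": 0,"wy": 0,"wz": 0},{"tx": 0,"ty": 0,"tz": -1.5,"wx": 0,"wy": 0,"wz": 0},{"tx": 0,"ty": 0,"tz": -2,"wx": 0,"wy": 0,"wz": 0},{"tx": 0,"ty": 0,"tz": -2,"wx": 0,"wy": 0,"wz": 0},{"tx": 0,"ty": 0,"tz": -1,"wx": 0,"wy": 0,"wz": 0},{"tx": -2,"ty": 0,"tz": 0,"wx": 0,"wy": 0,"wz": 0},{"tx": -3,"ty": 0,"tz": 0,"wx": 0,"wy": 0,"wz": 0},{"tx": -3,"ty": 0,"tz": 0,"wx": 0,"wy": 0,"wz": 0},{"tx": -1,"ty": 0,"tz": 0,"wx": 0,"wy": 0,"wz": 0},{"tx": 0,"ty": 0,"tz": 0,"wx": 0,"wy": 0,"wz": 0},{"tx": 0,"ty": 0,"tz": 0,"wx": 0,"wy": 0,"wz": 0}]}}

```text
clock: 12.7
eef_pos: [0.524, -0.0702, 0.1209]
eef_rot: [[0.051, 0.999, 0.0], [0.999, -0.051, 0.001], [0.001, -0.0, -1.0]]
force: [1.0, 0.1, 0.2]
width: 0.0874
grip_force: 0.0
```

>>> {"method": "move_arm", "body": {"commands": [{"tx": 0,"ty": 0,"tz": 0,"wx": 0,"wy": 0,"wz": 0},{"tx": 0,"ty": 0,"tz": 0,"wx": 0,"wy": 0,"wz": 0},{"tx": 0,"ty": 0,"tz": 0,"wx": 0,"wy": 0,"wz": 0},{"tx": 0,"ty": 0,"tz": 0,"wx": 0,"wy": 0,"wz": 0},{"tx": 0,"ty": 0,"tz": 0,"wx": 0,"wy": 0,"wz": 0},{"tx": 0,"ty": 0,"tz": 0,"wx": 0,"wy": 0,"wz": 0},{"tx": 0,"ty": 0,"tz": 0,"wx": 0,"wy": 0,"wz": 0},{"tx": 0,"ty": 0,"tz": 0,"wx": 0,"wy": 0,"wz": 0}], "hand": 1, "force": 20}}

```text
clock: 13.5
eef_pos: [0.524, -0.0709, 0.1209]
eef_rot: [[0.051, 0.999, 0.0], [0.999, -0.051, 0.0], [0.0, 0.0, -1.0]]
force: [0.2, 0.9, -0.4]
width: 0.0311
grip_force: 0.0
```

```bash
python3 - <<'E'
from plant import bot
import cv2,numpy as np,pickle
f=bot.camera('side'); c=bot.camera('wrist'); s=bot.read_state();print(s['clock'],s['eef_pos'],s['force'],s['moment'],s['width']); pickle.dump([c,f,s],open('w6.pkl','wb'))
cv2.imwrite('pics/e6.png',np.hstack([cv2.resize(f['img'][100:220,165:285],(400,400),interpolation=cv2.INTER_CUBIC),cv2.resize(c['img'][0:384,64:448],(400,400),interpolation=cv2.INTER_CUBIC)]))
E
```

```text
13.6 [ 0.52397853 -0.07090094  0.12082452] [ 0.36249687  1.59746705 -0.49083899] [-0.1158321   0.05252093  0.00172138] 0.023024744903716345
```

View pics/e6.png

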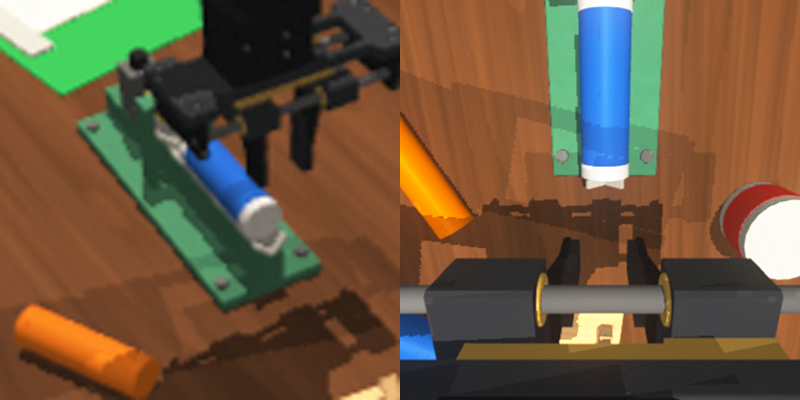

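The roller lies aligned in the groove with its end at (605,170), and the fingers are still closing behind it. I'll lower to just above wall height.

>>> {"method": "move_arm", "body": {"commands": [{"tx": 0,"ty": 0.05,"tz": 0,"wx": 0,"wy": 0,"wz": 0},{"tx": 0,"ty": 0,"tz": 0,"wx": 0,"wy": 0,"wz": 0},{"tx": 0,"ty": 0,"tz": 1,"wx": 0,"wy": 0,"wz": 0},{"tx": 0,"ty": 0,"tz": 1.5,"wx": 0,"wy": 0,"wz": 0},{"tx": 0,"ty": 0,"tz": 1.5,"wx": 0,"wy": 0,"wz": 0},{"tx": 0,"ty": 0,"tz": 1,"wx": 0,"wy": 0,"wz": 0},{"tx": 0,"ty": 0,"tz": 0.5,"wx": 0,"wy": 0,"wz": 0},{"tx": 0,"ty": 0,"tz": 0,"wx": 0,"wy": 0,"wz": 0},{"tx": 0,"ty": 0,"tz": 0,"wx": 0,"wy": 0,"wz": 0},{"tx": 0,"ty": 0,"tz": 0,"wx": 0,"wy": 0,"wz": 0}]}}

```text
clock: 14.6
eef_pos: [0.5251, -0.071, 0.0666]
eef_rot: [[0.051, 0.999, 0.001], [0.999, -0.051, -0.0], [-0.0, 0.001, -1.0]]
force: [-0.0, -0.8, -0.3]
width: 0.0002
grip_force: 0.0
```

>>> {"method": "move_arm", "body": {"commands": [{"tx": 0.3,"ty": 0,"tz": 0,"wx": 0,"wy": 0,"wz": 0},{"tx": 0.3,"ty": 0,"tz": 0,"wx": 0,"wy": 0,"wz": 0},{"tx": 0.3,"ty": 0,"tz": 0,"wx": 0,"wy": 0,"wz": 0},{"tx": 0.3,"ty": 0,"tz": 0,"wx": 0,"wy": 0,"wz": 0},{"tx": 0.2,"ty": 0,"tz": 0,"wx": 0,"wy": 0,"wz": 0},{"tx": 0,"ty": 0,"tz": 0,"wx": 0,"wy": 0,"wz": 0}]}}

```text
clock: 15.2
eef_pos: [0.5252, -0.0565, 0.0658]
eef_rot: [[0.05, 0.999, -0.0], [0.999, -0.05, 0.0], [0.0, -0.0, -1.0]]
force: [-0.3, -0.1, 0.8]
width: 0.0
grip_force: 0.0
```

>>> {"method": "move_arm", "body": {"commands": [{"tx": 0.15,"ty": 0,"tz": 0,"wx": 0,"wy": 0,"wz": 0},{"tx": 0.15,"ty": 0,"tz": 0,"wx": 0,"wy": 0,"wz": 0},{"tx": 0.15,"ty": 0,"tz": 0,"wx": 0,"wy": 0,"wz": 0},{"tx": 0.15,"ty": 0,"tz": 0,"wx": 0,"wy": 0,"wz": 0},{"tx": 0.15,"ty": 0,"tz": 0,"wx": 0,"wy": 0,"wz": 0},{"tx": 0.15,"ty": 0,"tz": 0,"wx": 0,"wy": 0,"wz": 0},{"tx": 0.15,"ty": 0,"tz": 0,"wx": 0,"wy": 0,"wz": 0},{"tx": 0.15,"ty": 0,"tz": 0,"wx": 0,"wy": 0,"wz": 0},{"tx": 0.15,"ty": 0,"tz": 0,"wx": 0,"wy": 0,"wz": 0},{"tx": 0.15,"ty": 0,"tz": 0,"wx": 0,"wy": 0,"wz": 0},{"tx": 0.15,"ty": 0,"tz": 0,"wx": 0,"wy": 0,"wz": 0},{"tx": 0.15,"ty": 0,"tz": 0,"wx": 0,"wy": 0,"wz": 0}]}}

```text
clock: 16.4
eef_pos: [0.5261, -0.0388, 0.0658]
eef_rot: [[0.051, 0.999, -0.0], [0.999, -0.051, 0.0], [0.0, -0.0, -1.0]]
force: [-0.1, 0.8, -0.0]
width: 0.0003
grip_force: 0.0
```

>>> {"method": "move_arm", "body": {"commands": [{"tx": 0.15,"ty": 0,"tz": 0,"wx": 0,"wy": 0,"wz": 0},{"tx": 0.15,"ty": 0,"tz": 0,"wx": 0,"wy": 0,"wz": 0},{"tx": 0.15,"ty": 0,"tz": 0,"wx": 0,"wy": 0,"wz": 0},{"tx": 0.15,"ty": 0,"tz": 0,"wx": 0,"wy": 0,"wz": 0},{"tx": 0.15,"ty": 0,"tz": 0,"wx": 0,"wy": 0,"wz": 0},{"tx": 0.15,"ty": 0,"tz": 0,"wx": 0,"wy": 0,"wz": 0}]}}

```text
clock: 17.0
eef_pos: [0.5266, -0.0298, 0.0658]
eef_rot: [[0.051, 0.999, -0.0], [0.999, -0.051, -0.0], [-0.0, -0.0, -1.0]]
force: [-0.1, 0.4, -0.5]
width: 0.0005
grip_force: 0.0
```

```bash
cat > fs.py <<'E'
from plant import bot
import numpy as np
r=[]
for i in range(6): bot.camera('wrist'); s=bot.read_state(); r.append(s['force'])
r=np.array(r); print(s['clock'],np.round(s['eef_pos'],4),'push y',np.round(r[:,1],1),'mean',r.mean(0).round(2))
E
python3 fs.py
```

```text
17.3 [ 0.5266 -0.03    0.0658] push y [-0.5 -0.  -1.2 -0.6  0.3  0.7] mean [ 0.42 -0.23  0.02]
```

I've used up my picture views, so I'll measure the roller's end numerically.

```bash
cat > ro.py <<'E'
import pickle,cv2
from h import *
def blue(c):
    h=cv2.cvtColor(c['img'],cv2.COLOR_BGR2HSV); m=cv2.inRange(h,(100,140,50),(130,255,255))
    n,l,st,ce=cv2.connectedComponentsWithStats(m); return l,st,ce
def show(c,name):
    l,st,ce=blue(c)
    for i in np.argsort(-st[1:,4])[:4]+1:
        if st[i,4]<60: continue
        ys,xs=np.where(l==i); a=ys.argmin();b=ys.argmax()
        tr=[]
        for y in(ys.min()+2,ys.max()-2):
            q=xs[ys==y]; tr.append(onz(c,(q.min()+q.max())/2,y,.085,1.)[:2].round(4).tolist())
        print(name,st[i].tolist(),'top row->',tr[0],'bottom row->',tr[1])
E
python3 - <<'E'
from ro import *
from plant import bot
c,f,s=pickle.load(open('w6.pkl','rb')); show(c,'w before'); show(f,'side before')
show(bot.camera('wrist'),'w now');show(bot.camera('side'),'side now');show(bot.camera('scene'),'scene now'); s=bot.read_state();print(s['eef_pos'],s['joints'])
E
```

```text
w before [236, 7, 50, 153, 7243] top row-> [0.5317, 0.0676] bottom row-> [0.5266, -0.0301]
w before [42, 302, 57, 44, 2046] top row-> [0.3462, -0.153] bottom row-> [0.3457, -0.1962]
side before [171, 245, 56, 22, 1058] top row-> [0.287, -0.2449] bottom row-> [0.2553, -0.2814]
side before [40, 53, 54, 21, 299] top row-> [0.379, 0.822] bottom row-> [0.2123, 0.7867]
side before [221, 142, 23, 23, 250] top row-> [0.537, 0.048] bottom row-> [0.5072, -0.0298]
w now [229, 68, 63, 174, 9731] top row-> [0.5314, 0.0671] bottom row-> [0.5266, -0.0299]
side now [171, 246, 56, 21, 1059] top row-> [0.2761, -0.2411] bottom row-> [0.2553, -0.2814]
side now [40, 53, 54, 21, 299] top row-> [0.379, 0.822] bottom row-> [0.2123, 0.7867]
side now [223, 146, 17, 19, 157] top row-> [0.532, 0.0288] bottom row-> [0.5072, -0.0298]
scene now [274, 223, 38, 40, 677] top row-> [0.5275, -0.0208] bottom row-> [0.5517, 0.0634]
[ 0.5265627  -0.02998484  0.06583191] [-1.18288956e+01  7.25052590e+00  1.08691154e+02 -1.41758339e-03
  6.40600243e+01 -8.90021529e+00]
```

```bash
python3 - <<'E'
from ro import *
from plant import bot
c=bot.camera('wrist'); s=bot.read_state(); pickle.dump([c,s],open('w7.pkl','wb'))
def proj(c,P):
    q=(np.array(c['rotation']).T@(np.array(P)-np.array(c['position'])))*[1,-1,-1]; q=np.array(c['camera_matrix'])@q; return (q[:2]/q[2]).round(1)
p=s['eef_pos'];print('cam',c['position'],'tcp',p,proj(c,p),'grasp pt',proj(c,p+[0,0,.019]),'tip front',proj(c,p+[0,.0095,0]))
print('roller near end axis/top',proj(c,[.5265,-.041,.0705]),proj(c,[.5265,-.041,.0885]),'far top',proj(c,[.531,.079,.0885]))
for x in (250,256,260,264,268,275): print(x,[tuple(int(k) for k in c['img'][y,x]) for y in range(225,290,5)])
E
```

```text
cam [0.52997329 0.05356348 0.25281913] tcp [ 0.52658231 -0.02996071  0.06584289] [259.8 226.4] grasp pt [260. 239.] tip front [259.2 213.4]
roller near end axis/top [260.5 244.2] [260.7 257.7] far top [258.2  43.7]
250 [(119, 63, 28), (43, 31, 28), (37, 32, 28), (37, 32, 32), (37, 32, 33), (44, 40, 42), (36, 35, 35), (32, 31, 34), (31, 30, 32), (32, 31, 32), (72, 73, 75), (102, 107, 108), (118, 125, 127)]
256 [(119, 65, 25), (61, 41, 31), (42, 33, 34), (37, 32, 34), (38, 33, 35), (37, 32, 32), (34, 32, 29), (33, 32, 30), (35, 35, 35), (37, 32, 33), (69, 71, 73), (103, 107, 108), (119, 124, 128)]
260 [(122, 66, 29), (70, 46, 29), (57, 40, 30), (45, 34, 29), (46, 40, 40), (47, 46, 45), (45, 44, 44), (39, 40, 43), (37, 40, 48), (37, 42, 49), (71, 71, 72), (101, 105, 108), (120, 124, 129)]
264 [(120, 66, 28), (61, 41, 31), (40, 31, 30), (39, 33, 32), (38, 35, 37), (35, 33, 33), (35, 32, 34), (36, 33, 35), (34, 31, 30), (31, 30, 31), (72, 72, 74), (103, 109, 109), (120, 125, 129)]
268 [(120, 65, 28), (40, 28, 25), (38, 31, 29), (36, 27, 26), (35, 31, 30), (39, 35, 37), (33, 31, 32), (34, 32, 32), (34, 33, 33), (32, 33, 33), (71, 74, 73), (103, 108, 109), (120, 125, 127)]
275 [(119, 63, 29), (102, 57, 27), (72, 43, 28), (36, 20, 14), (31, 26, 24), (42, 40, 39), (44, 43, 41), (38, 34, 35), (49, 100, 131), (48, 98, 127), (43, 99, 128), (55, 127, 164), (58, 136, 178)]
```

```bash
python3 - <<'E'
from ro import *
from plant import bot
def proj(c,P):
    q=(np.array(c['rotation']).T@(np.array(P)-np.array(c['position'])))*[1,-1,-1]; q=np.array(c['camera_matrix'])@q; return (q[:2]/q[2]).round(1)
def amap(c,x0,x1,y0,y1):
    im=c['img'];h=cv2.cvtColor(im,cv2.COLOR_BGR2HSV)
    for y in range(y0,y1):
        r=''
        for x in range(x0,x1):
            H,S,V=[int(k) for k in h[y,x]]
            r+='B' if 100<=H<=130 and S>130 else 'g' if 60<=H<=95 and S>80 else '#' if V<55 else '.' if S<70 and V>120 else '+' if S<70 else ' '
        print(y,r)
s=bot.read_state();p=s['eef_pos']
for n in('side','scene'):
    c=bot.camera(n); a=[.5262,-.041,.0705]
    print(n,'tcp',proj(c,p),'roller near end',proj(c,a),'far end',proj(c,[.532,.079,.0705]))
    u=proj(c,a).astype(int); amap(c,u[0]-38,u[0]+26,u[1]-32,u[1]+16) if n=='side' else amap(c,u[0]-30,u[0]+50,u[1]-15,u[1]+45)
E
```

```text
side tcp [241.  164.7] roller near end [243.  165.6] far end [222.8 143.1]
133 ##+######################################       ###       ++++++
134 ######################################       #######   ++++++   
135 ###################################        ##########+++++      
136 ################################        ##############+         
137 ##############################         ### ###########          
138 g###########+++++###########        #####   #########           
139 g#########+++++++############    #########+  ########           
140 g######++++++++++###BBB  ##################  ########           
141 g######++++++++++##BBBBBBB################+  ######             
142 gg#######++++++###BBBBBBBBB#   ############  ####               
143 ggg########+######BBBBBBBBB##   ############ #                  
144 gggg##############BBBBBBBB ##+  ###########                     
145 ggggg###########BBBBBBBB +++##  ###########                     
146 ggggg##########BBBBBB +++++ B   ##########                      
147 gggggg#########BBB  +++## BBBB ###########             
[... 6762 characters left out ...]
 ...........ggg     
258                      gggggggggggggggggggggggggg++ BBBBBBBBB ............gggg    
259                       gggggggggggggggggggggggggg++ BBBBBBB..............gggg    
260                        gggggggggggggggggggggggggg++BBBBBB ............. ggggg   
261                         gggggggggggggggggggggggggg+ BBBB ..............ggggggg  
262                          gggggggggggggggggggggggggg+ BB ...............gggggggg 
263                          gggggggggggggggggggggggggg++  .................gggggggg
264                           ggggggggggggggggggggggggg ++...................ggggggg
265                            ggggggggggggggggggggggggg ++...................gggggg
```

The numbers suggest the fingers passed over the roller: it has not moved and there was no force. The 32 mm chord and the tip projections also fit real fingertips about 24 mm above the reported TCP. I'll back off clear of the rail end, then go lower.

>>> {"method": "move_arm", "body": {"commands": [{"tx": 0,"ty": 0,"tz": -0.5,"wx": 0,"wy": 0,"wz": 0},{"tx": 0,"ty": 0,"tz": -0.5,"wx": 0,"wy": 0,"wz": 0},{"tx": -1,"ty": 0,"tz": 0,"wx": 0,"wy": 0,"wz": 0},{"tx": -2,"ty": 0,"tz": 0,"wx": 0,"wy": 0,"wz": 0},{"tx": -1.5,"ty": 0,"tz": 0,"wx": 0,"wy": 0,"wz": 0},{"tx": 0,"ty": 0,"tz": 0.5,"wx": 0,"wy": 0,"wz": 0},{"tx": 0,"ty": 0,"tz": 1,"wx": 0,"wy": 0,"wz": 0},{"tx": 0,"ty": 0,"tz": 1,"wx": 0,"wy": 0,"wz": 0},{"tx": 0,"ty": 0,"tz": 0.7,"wx": 0,"wy": 0,"wz": 0},{"tx": 0,"ty": 0,"tz": 0.2,"wx": 0,"wy": 0,"wz": 0},{"tx": 0,"ty": 0,"tz": 0,"wx": 0,"wy": 0,"wz": 0},{"tx": 0,"ty": 0,"tz": 0,"wx": 0,"wy": 0,"wz": 0}]}}

```text
clock: 18.8
eef_pos: [0.5245, -0.0747, 0.042]
eef_rot: [[0.051, 0.999, 0.0], [0.999, -0.051, -0.0], [-0.0, 0.0, -1.0]]
force: [-0.0, -0.5, 0.2]
width: 0.0003
grip_force: 0.0
```

```bash
python3 - <<'E'
from ro import *
from plant import bot
def proj(c,P):
    q=(np.array(c['rotation']).T@(np.array(P)-np.array(c['position'])))*[1,-1,-1]; q=np.array(c['camera_matrix'])@q; return (q[:2]/q[2]).round(1)
s=bot.read_state();p=s['eef_pos'];print(s['clock'],p,s['force'])
c=bot.camera('side');u=proj(c,p);print('tcp',u,'tcp+24mm',proj(c,p+[0,0,.024]))
h=cv2.cvtColor(c['img'],cv2.COLOR_BGR2HSV)
x0,x1=int(u[0])-22,int(u[0])+26
for y in range(int(u[1])-35,int(u[1])+10):
    print(y,x0,''.join('B' if 100<=H<=130 and S>130 else 'g' if 60<=H<=95 and S>80 else '#' if V<55 else '.' if S<70 and V>120 else '+' if S<70 else ' ' for H,S,V in h[y,x0:x1].astype(int)))
show(bot.camera('wrist'),'w')
E
```

```text
18.8 [ 0.52451049 -0.07467501  0.04199226] [-0.01936407 -0.53023328  0.23406602]
tcp [249.2 180. ] tcp+24mm [249.1 173.7]
145 227 #######################################         
146 227 #####################################           
147 227 ##################################              
148 227 ################################               +
149 227 #############################       ##       +++
150 227 ##########################       #####+    +++++
151 227 ########################      ########+#+++++   
152 227 #####################       ##############+     
153 227 ##################        ### ###########       
154 227 #++#############        ####   #########        
155 227 ++++###########      ########   ########        
156 227 ++++#####BB#####   ##########+  ########        
157 227 +++++## BBBB#################+  #######         
158 227 +++++#BBBBBBB##  #############  ####            
159 227 ++####BBBBBBBB#   ############ ###              
160 227 ######BBBBBBB +#   ###########                  
161 227 ######BBBBBB ++++  ##########                   
162 227 #
[... 970 characters left out ...]
gggggggggggggggggggggggggggggggg              
180 227 gggggggggggggggggggggggggggggggggg              
181 227 ggggggggggggggggggggggggggggggggg               
182 227 gggg gggggggggggggggggggggggggg##               
183 227 gg ...gggggggggggggggggggggg###           #     
184 227 gg...+.ggggggggggggggggggg#               #     
185 227 gg +++ gggggggggggggggg #               ## #    
186 227 gggg+ ggggggggggggggg##               #######   
187 227  gggggggggggggggggg####             #########   
188 227   gggggggggggggg#######           ##  ####### ##
189 227    ggggggggggg#########        #      ######### 
w [221, 0, 78, 184, 13135] top row-> [0.5303, 0.0469] bottom row-> [0.5265, -0.031]
```

The tip shows at row 175, about 20 mm above the TCP's projection at row 180, which confirms it. Now I'll push.

>>> {"method": "move_arm", "body": {"commands": [{"tx": 0.3,"ty": 0,"tz": 0,"wx": 0,"wy": 0,"wz": 0},{"tx": 0.3,"ty": 0,"tz": 0,"wx": 0,"wy": 0,"wz": 0},{"tx": 0.3,"ty": 0,"tz": 0,"wx": 0,"wy": 0,"wz": 0},{"tx": 0.3,"ty": 0,"tz": 0,"wx": 0,"wy": 0,"wz": 0},{"tx": 0.2,"ty": 0,"tz": 0,"wx": 0,"wy": 0,"wz": 0},{"tx": 0.2,"ty": 0,"tz": 0,"wx": 0,"wy": 0,"wz": 0},{"tx": 0,"ty": 0,"tz": 0,"wx": 0,"wy": 0,"wz": 0}]}}

```text
clock: 19.6
eef_pos: [0.5251, -0.0586, 0.0418]
eef_rot: [[0.051, 0.999, -0.0], [0.999, -0.051, 0.0], [0.0, -0.0, -1.0]]
force: [-0.8, -0.1, -0.8]
width: 0.0001
grip_force: 0.0
```

>>> {"method": "move_arm", "body": {"commands": [{"tx": 0.15,"ty": 0,"tz": 0,"wx": 0,"wy": 0,"wz": 0},{"tx": 0.15,"ty": 0,"tz": 0,"wx": 0,"wy": 0,"wz": 0},{"tx": 0.15,"ty": 0,"tz": 0,"wx": 0,"wy": 0,"wz": 0},{"tx": 0.15,"ty": 0,"tz": 0,"wx": 0,"wy": 0,"wz": 0},{"tx": 0.15,"ty": 0,"tz": 0,"wx": 0,"wy": 0,"wz": 0},{"tx": 0.15,"ty": 0,"tz": 0,"wx": 0,"wy": 0,"wz": 0},{"tx": 0.15,"ty": 0,"tz": 0,"wx": 0,"wy": 0,"wz": 0},{"tx": 0.15,"ty": 0,"tz": 0,"wx": 0,"wy": 0,"wz": 0},{"tx": 0.15,"ty": 0,"tz": 0,"wx": 0,"wy": 0,"wz": 0},{"tx": 0.15,"ty": 0,"tz": 0,"wx": 0,"wy": 0,"wz": 0}]}}

```text
clock: 20.6
eef_pos: [0.5258, -0.0439, 0.0418]
eef_rot: [[0.051, 0.999, -0.0], [0.999, -0.051, -0.0], [-0.0, -0.0, -1.0]]
force: [-0.2, -5.6, 0.4]
width: 0.0002
grip_force: 2.2
```

>>> {"method": "move_arm", "body": {"commands": [{"tx": 0.15,"ty": 0,"tz": 0,"wx": 0,"wy": 0,"wz": 0},{"tx": 0.15,"ty": 0,"tz": 0,"wx": 0,"wy": 0,"wz": 0},{"tx": 0.15,"ty": 0,"tz": 0,"wx": 0,"wy": 0,"wz": 0},{"tx": 0.15,"ty": 0,"tz": 0,"wx": 0,"wy": 0,"wz": 0}]}}

```text
clock: 21.0
eef_pos: [0.5262, -0.0378, 0.0419]
eef_rot: [[0.051, 0.999, -0.0], [0.999, -0.051, -0.0], [-0.0, 0.0, -1.0]]
force: [-0.1, -4.2, -0.1]
width: 0.0005
grip_force: 2.3
```

```bash
python3 fs.py; python3 -c "
from ro import *
from plant import bot
show(bot.camera('scene'),'sc')"
```

```text
21.3 [ 0.5262 -0.0376  0.0418] push y [-3.5 -3.4 -3.2 -3.2 -2.1 -2.9] mean [-0.95 -3.05  0.19]
sc [277, 225, 40, 44, 721] top row-> [0.5222, -0.0104] bottom row-> [0.5549, 0.0778]
```

Contact is made and the roller is sliding with about 4–5 N of friction. Contact with the pin is expected near TCP y = +0.004.

>>> {"method": "move_arm", "body": {"commands": [{"tx": 0.15,"ty": 0,"tz": 0,"wx": 0,"wy": 0,"wz": 0},{"tx": 0.15,"ty": 0,"tz": 0,"wx": 0,"wy": 0,"wz": 0},{"tx": 0.15,"ty": 0,"tz": 0,"wx": 0,"wy": 0,"wz": 0},{"tx": 0.15,"ty": 0,"tz": 0,"wx": 0,"wy": 0,"wz": 0},{"tx": 0.15,"ty": 0,"tz": 0,"wx": 0,"wy": 0,"wz": 0},{"tx": 0.15,"ty": 0,"tz": 0,"wx": 0,"wy": 0,"wz": 0},{"tx": 0.15,"ty": 0,"tz": 0,"wx": 0,"wy": 0,"wz": 0},{"tx": 0.15,"ty": 0,"tz": 0,"wx": 0,"wy": 0,"wz": 0},{"tx": 0.15,"ty": 0,"tz": 0,"wx": 0,"wy": 0,"wz": 0},{"tx": 0.15,"ty": 0,"tz": 0,"wx": 0,"wy": 0,"wz": 0},{"tx": 0.15,"ty": 0,"tz": 0,"wx": 0,"wy": 0,"wz": 0},{"tx": 0.15,"ty": 0,"tz": 0,"wx": 0,"wy": 0,"wz": 0}]}}

```text
clock: 22.55
eef_pos: [0.5271, -0.0198, 0.0418]
eef_rot: [[0.051, 0.999, -0.0], [0.999, -0.051, -0.0], [-0.0, -0.0, -1.0]]
force: [-1.2, -4.9, -1.1]
width: 0.0001
grip_force: 2.5
```

>>> {"method": "move_arm", "body": {"commands": [{"tx": 0.1,"ty": 0,"tz": 0,"wx": 0,"wy": 0,"wz": 0},{"tx": 0.1,"ty": 0,"tz": 0,"wx": 0,"wy": 0,"wz": 0},{"tx": 0.1,"ty": 0,"tz": 0,"wx": 0,"wy": 0,"wz": 0},{"tx": 0.1,"ty": 0,"tz": 0,"wx": 0,"wy": 0,"wz": 0},{"tx": 0.1,"ty": 0,"tz": 0,"wx": 0,"wy": 0,"wz": 0},{"tx": 0.1,"ty": 0,"tz": 0,"wx": 0,"wy": 0,"wz": 0},{"tx": 0.1,"ty": 0,"tz": 0,"wx": 0,"wy": 0,"wz": 0},{"tx": 0.1,"ty": 0,"tz": 0,"wx": 0,"wy": 0,"wz": 0}]}}

```text
clock: 23.35
eef_pos: [0.5274, -0.0119, 0.0418]
eef_rot: [[0.051, 0.999, -0.0], [0.999, -0.051, -0.0], [-0.0, -0.0, -1.0]]
force: [-1.0, -5.4, 0.8]
width: 0.0004
grip_force: 2.5
```

>>> {"method": "move_arm", "body": {"commands": [{"tx": 0.1,"ty": 0,"tz": 0,"wx": 0,"wy": 0,"wz": 0},{"tx": 0.1,"ty": 0,"tz": 0,"wx": 0,"wy": 0,"wz": 0},{"tx": 0.1,"ty": 0,"tz": 0,"wx": 0,"wy": 0,"wz": 0}]}}

```text
clock: 23.65
eef_pos: [0.5276, -0.0089, 0.0418]
eef_rot: [[0.051, 0.999, -0.0], [0.999, -0.051, -0.0], [-0.0, -0.0, -1.0]]
force: [-1.0, -5.1, 1.4]
width: 0.0006
grip_force: 2.5
```

```bash
python3 fs.py; python3 - <<'E'
from ro import *
from plant import bot
c=bot.camera('wrist');show(c,'w');show(bot.camera('scene'),'sc')
h=cv2.cvtColor(c['img'],cv2.COLOR_BGR2HSV)
for y in range(10,150,2): print(y,''.join('B' if 100<=H<=130 and S>130 else 'g' if 60<=H<=95 and S>80 else 'y' if 18<=H<=32 and S>150 else '#' if V<55 else '.' if S<70 and V>120 else '+' if S<70 else ' ' for H,S,V in h[y,210:310:2].astype(int)))
E
```

```text
23.95 [ 0.5276 -0.0088  0.0418] push y [-4.7 -4.  -3.9 -3.3 -3.2 -3.8] mean [-1.43 -3.82  0.9 ]
w [222, 4, 78, 224, 15512] top row-> [0.5338, 0.1113] bottom row-> [0.5288, 0.0113]
sc [285, 235, 39, 41, 710] top row-> [0.5244, 0.0182] bottom row-> [0.5523, 0.0993]
10 ggggg++BBBBBBBBBBBBBBBBBBBBBBBBBBBBBBBBBBBBB++gggg
12 gggggg BBBBBBBBBBBBBBBBBBBBBBBBBBBBBBBBBBBBBB+gggg
14 ggggggBBBBBBBBBBBBBBBBBBBBBBBBBBBBBBBBBBBBBBBggggg
16 ggggggBBBBBBBBBBBBBBBBBBBBBBBBBBBBBBBBBBBBBBBggggg
18 ggggggBBBBBBBBBBBBBBBBBBBBBBBBBBBBBBBBBBBBBBBggggg
20 ggggggBBBBBBBBBBBBBBBBBBBBBBBBBBBBBBBBBBBBBBBggggg
22 ggggggBBBBBBBBBBBBBBBBBBBBBBBBBBBBBBBBBBBBBBBggggg
24 ggggggBBBBBBBBBBBBBBBBBBBBBBBBBBBBBBBBBBBBBBBggggg
26 ggggggBBBBBBBBBBBBBBBBBBBBBBBBBBBBBBBBBBBBBBBggggg
28 ggggggBBBBBBBBBBBBBBBBBBBBBBBBBBBBBBBBBBBBBBBggggg
30 ggggggBBBBBBBBBBBBBBBBBBBBBBBBBBBBBBBBBBBBBBBggggg
32 ggggggBBBBBBBBBBBBBBBBBBBBBBBBBBBBBBBBBBBBBBBggggg
34 ggggggBBBBBBBBBBBBBBBBBBBBBBBBBBBBBBBBBBBBBBBggggg
36 ggggggBBBBBBBBBBBBBBBBBBBBBBBBBBBBBBBBBBBBBBBggggg
38 ggggggBBBBBBBBBBBBBBBBBBBBBBBBBBBBBBBBBBBBBBBggggg
40 ggggggBBBBBBBBBBBBBBBBB
[... 2268 characters left out ...]
BBBBBBBBBBBBBBBBBBBBBBBBBBBBBBBBBggggggg
126 ggggggggBBBBBBBBBBBBBBBBBBBBBBBBBBBBBBBBBBBggggggg
128 ggggggggBBBBBBBBBBBBBBBBBBBBBBBBBBBBBBBBBBBggggggg
130 ggggggggBBBBBBBBBBBBBBBBBBBBBBBBBBBBBBBBBBBggggggg
132 ggggggggBBBBBBBBBBBBBBBBBBBBBBBBBBBBBBBBBBBggggggg
134 ggggggggBBBBBBBBBBBBBBBBBBBBBBBBBBBBBBBBBBBggggggg
136 ggggggggBBBBBBBBBBBBBBBBBBBBBBBBBBBBBBBBBBBggggggg
138 ggggggggBBBBBBBBBBBBBBBBBBBBBBBBBBBBBBBBBBBggggggg
140 ggggggggBBBBBBBBBBBBBBBBBBBBBBBBBBBBBBBBBBBggggggg
142 ggggggggBBBBBBBBBBBBBBBBBBBBBBBBBBBBBBBBBBBggggggg
144 ggggggggBBBBBBBBBBBBBBBBBBBBBBBBBBBBBBBBBBBggggggg
146 ggggggggBBBBBBBBBBBBBBBBBBBBBBBBBBBBBBBBBBBggggggg
148 ggggggggBBBBBBBBBBBBBBBBBBBBBBBBBBBBBBBBBBBggggggg
```

>>> {"method": "move_arm", "body": {"commands": [{"tx": 0.1,"ty": 0,"tz": 0,"wx": 0,"wy": 0,"wz": 0},{"tx": 0.1,"ty": 0,"tz": 0,"wx": 0,"wy": 0,"wz": 0},{"tx": 0.1,"ty": 0,"tz": 0,"wx": 0,"wy": 0,"wz": 0},{"tx": 0.05,"ty": 0,"tz": 0,"wx": 0,"wy": 0,"wz": 0},{"tx": 0.05,"ty": 0,"tz": 0,"wx": 0,"wy": 0,"wz": 0}]}}

```text
clock: 24.55
eef_pos: [0.5278, -0.0052, 0.0419]
eef_rot: [[0.051, 0.999, -0.0], [0.999, -0.051, -0.001], [-0.001, -0.0, -1.0]]
force: [-1.6, -5.8, 0.1]
width: 0.0004
grip_force: 2.6
```

>>> {"method": "move_arm", "body": {"commands": [{"tx": 0.05,"ty": 0,"tz": 0,"wx": 0,"wy": 0,"wz": 0},{"tx": 0.05,"ty": 0,"tz": 0,"wx": 0,"wy": 0,"wz": 0},{"tx": 0.05,"ty": 0,"tz": 0,"wx": 0,"wy": 0,"wz": 0}]}}

```text
clock: 24.85
eef_pos: [0.5278, -0.0038, 0.0418]
eef_rot: [[0.051, 0.999, -0.0], [0.999, -0.051, -0.001], [-0.001, -0.0, -1.0]]
force: [-1.2, -4.3, 1.6]
width: 0.0008
grip_force: 2.6
```

>>> {"method": "move_arm", "body": {"commands": [{"tx": 0.05,"ty": 0,"tz": 0,"wx": 0,"wy": 0,"wz": 0},{"tx": 0.05,"ty": 0,"tz": 0,"wx": 0,"wy": 0,"wz": 0},{"tx": 0.05,"ty": 0,"tz": 0,"wx": 0,"wy": 0,"wz": 0}]}}

```text
clock: 25.15
eef_pos: [0.5279, -0.0022, 0.0418]
eef_rot: [[0.051, 0.999, -0.0], [0.999, -0.051, -0.001], [-0.001, -0.0, -1.0]]
force: [-1.9, -5.0, 1.5]
width: 0.0008
grip_force: 2.6
```

>>> {"method": "move_arm", "body": {"commands": [{"tx": 0.05,"ty": 0,"tz": 0,"wx": 0,"wy": 0,"wz": 0},{"tx": 0.05,"ty": 0,"tz": 0,"wx": 0,"wy": 0,"wz": 0}]}}

```text
clock: 25.35
eef_pos: [0.528, -0.0013, 0.0419]
eef_rot: [[0.051, 0.999, -0.0], [0.999, -0.051, -0.001], [-0.001, -0.0, -1.0]]
force: [-2.6, -5.0, 1.6]
width: 0.0007
grip_force: 2.6
```

>>> {"method": "move_arm", "body": {"commands": [{"tx": 0.05,"ty": 0,"tz": 0,"wx": 0,"wy": 0,"wz": 0},{"tx": 0.05,"ty": 0,"tz": 0,"wx": 0,"wy": 0,"wz": 0}]}}

```text
clock: 25.55
eef_pos: [0.528, -0.0003, 0.0418]
eef_rot: [[0.051, 0.999, -0.0], [0.999, -0.051, -0.001], [-0.001, -0.0, -1.0]]
force: [-0.7, -4.3, 0.7]
width: 0.0003
grip_force: 2.6
```

>>> {"method": "move_arm", "body": {"commands": [{"tx": 0.05,"ty": 0,"tz": 0,"wx": 0,"wy": 0,"wz": 0},{"tx": 0.05,"ty": 0,"tz": 0,"wx": 0,"wy": 0,"wz": 0}]}}

```text
clock: 25.75
eef_pos: [0.5281, 0.0007, 0.0419]
eef_rot: [[0.051, 0.999, -0.0], [0.999, -0.051, -0.001], [-0.001, -0.0, -1.0]]
force: [-2.4, -4.6, 0.6]
width: 0.0005
grip_force: 2.6
```

>>> {"method": "move_arm", "body": {"commands": [{"tx": 0.05,"ty": 0,"tz": 0,"wx": 0,"wy": 0,"wz": 0},{"tx": 0.05,"ty": 0,"tz": 0,"wx": 0,"wy": 0,"wz": 0}]}}

```text
clock: 25.95
eef_pos: [0.5281, 0.0018, 0.0418]
eef_rot: [[0.051, 0.999, -0.0], [0.999, -0.051, -0.001], [-0.001, -0.0, -1.0]]
force: [-1.3, -4.9, 0.6]
width: 0.0005
grip_force: 2.6
```

>>> {"method": "move_arm", "body": {"commands": [{"tx": 0.05,"ty": 0,"tz": 0,"wx": 0,"wy": 0,"wz": 0},{"tx": 0.05,"ty": 0,"tz": 0,"wx": 0,"wy": 0,"wz": 0}]}}

```text
clock: 26.15
eef_pos: [0.5282, 0.0027, 0.0418]
eef_rot: [[0.051, 0.999, -0.0], [0.999, -0.051, -0.001], [-0.001, -0.0, -1.0]]
force: [-1.2, -4.5, 0.7]
width: 0.0005
grip_force: 2.6
```

>>> {"method": "move_arm", "body": {"commands": [{"tx": 0.05,"ty": 0,"tz": 0,"wx": 0,"wy": 0,"wz": 0},{"tx": 0.05,"ty": 0,"tz": 0,"wx": 0,"wy": 0,"wz": 0}]}}

```text
clock: 26.35
eef_pos: [0.5282, 0.0037, 0.0418]
eef_rot: [[0.051, 0.999, -0.0], [0.999, -0.051, -0.001], [-0.001, -0.0, -1.0]]
force: [-1.9, -4.9, 1.2]
width: 0.0004
grip_force: 2.6
```

>>> {"method": "move_arm", "body": {"commands": [{"tx": 0.05,"ty": 0,"tz": 0,"wx": 0,"wy": 0,"wz": 0},{"tx": 0.05,"ty": 0,"tz": 0,"wx": 0,"wy": 0,"wz": 0}]}}

```text
clock: 26.55
eef_pos: [0.5283, 0.0047, 0.0418]
eef_rot: [[0.051, 0.999, -0.0], [0.999, -0.051, -0.001], [-0.001, -0.0, -1.0]]
force: [-1.8, -5.9, 0.4]
width: 0.0003
grip_force: 3.1
```

>>> {"method": "move_arm", "body": {"commands": [{"tx": 0.05,"ty": 0,"tz": 0,"wx": 0,"wy": 0,"wz": 0},{"tx": 0.05,"ty": 0,"tz": 0,"wx": 0,"wy": 0,"wz": 0}]}}

```text
clock: 26.75
eef_pos: [0.5283, 0.0053, 0.0418]
eef_rot: [[0.051, 0.999, -0.0], [0.999, -0.051, -0.001], [-0.001, -0.0, -1.0]]
force: [-1.4, -7.9, 0.7]
width: 0.0006
grip_force: 3.8
```

Pin contact: force is rising to about 7.5 N in total, so about 2.5 N on the pin. I'm aiming for about 11 N in total.

>>> {"method": "move_arm", "body": {"commands": [{"tx": 0.05,"ty": 0,"tz": 0,"wx": 0,"wy": 0,"wz": 0},{"tx": 0.03,"ty": 0,"tz": 0,"wx": 0,"wy": 0,"wz": 0}]}}

```text
clock: 26.95
eef_pos: [0.5283, 0.0058, 0.0418]
eef_rot: [[0.051, 0.999, -0.0], [0.999, -0.051, -0.002], [-0.002, -0.0, -1.0]]
force: [-2.2, -8.5, 1.2]
width: 0.0007
grip_force: 4.3
```

```bash
python3 fs.py
```

```text
27.25 [0.5283 0.0058 0.0418] push y [-7.6 -7.5 -8.2 -7.8 -7.9 -8.2] mean [-1.65 -7.89  0.92]
```

>>> {"method": "move_arm", "body": {"commands": [{"tx": 0.05,"ty": 0,"tz": 0,"wx": 0,"wy": 0,"wz": 0},{"tx": 0.03,"ty": 0,"tz": 0,"wx": 0,"wy": 0,"wz": 0}]}}

```text
clock: 27.45
eef_pos: [0.5283, 0.0063, 0.0419]
eef_rot: [[0.051, 0.999, -0.0], [0.999, -0.051, -0.002], [-0.002, -0.0, -1.0]]
force: [-1.8, -9.8, 1.1]
width: 0.0004
grip_force: 4.8
```

```bash
python3 fs.py
```

```text
27.75 [0.5284 0.0063 0.0419] push y [ -8.4  -9.4  -8.9  -9.5 -10.   -8.7] mean [-1.91 -9.14  0.98]
```

>>> {"method": "move_arm", "body": {"commands": [{"tx": 0.05,"ty": 0,"tz": 0,"wx": 0,"wy": 0,"wz": 0},{"tx": 0.03,"ty": 0,"tz": 0,"wx": 0,"wy": 0,"wz": 0}]}}

```text
clock: 27.95
eef_pos: [0.5284, 0.0068, 0.0419]
eef_rot: [[0.051, 0.999, -0.0], [0.999, -0.051, -0.003], [-0.003, -0.0, -1.0]]
force: [-2.1, -10.7, 1.7]
width: 0.0002
grip_force: 5.4
```

```bash
python3 fs.py
```

```text
28.25 [0.5284 0.0068 0.0419] push y [-10.4 -10.1 -10.1 -10.4 -10.2  -9.9] mean [ -1.71 -10.18   0.91]
```

>>> {"method": "move_arm", "body": {"commands": [{"tx": 0.03,"ty": 0,"tz": 0,"wx": 0,"wy": 0,"wz": 0},{"tx": 0,"ty": 0,"tz": 0,"wx": 0,"wy": 0,"wz": 0}]}}

```text
clock: 28.45
eef_pos: [0.5284, 0.0069, 0.0419]
eef_rot: [[0.051, 0.999, -0.0], [0.999, -0.051, -0.003], [-0.003, -0.0, -1.0]]
force: [-2.1, -10.9, 1.4]
width: 0.0003
grip_force: 5.4
```

>>> {"method": "move_arm", "body": {"commands": [{"tx": -0.05,"ty": 0,"tz": 0,"wx": 0,"wy": 0,"wz": 0},{"tx": -0.05,"ty": 0,"tz": 0,"wx": 0,"wy": 0,"wz": 0},{"tx": -0.1,"ty": 0,"tz": 0,"wx": 0,"wy": 0,"wz": 0},{"tx": -0.3,"ty": 0,"tz": 0,"wx": 0,"wy": 0,"wz": 0},{"tx": -1,"ty": 0,"tz": 0,"wx": 0,"wy": 0,"wz": 0},{"tx": -2,"ty": 0,"tz": 0,"wx": 0,"wy": 0,"wz": 0},{"tx": -2,"ty": 0,"tz": 0,"wx": 0,"wy": 0,"wz": 0},{"tx": 0,"ty": 0,"tz": -2,"wx": 0,"wy": 0,"wz": 0},{"tx": 0,"ty": 0,"tz": -3,"wx": 0,"wy": 0,"wz": 0},{"tx": 0,"ty": 0,"tz": -3,"wx": 0,"wy": 0,"wz": 0},{"tx": 0,"ty": 0,"tz": -2,"wx": 0,"wy": 0,"wz": 0},{"tx": 0,"ty": 0,"tz": 0,"wx": 0,"wy": 0,"wz": 0},{"tx": 0,"ty": 0,"tz": 0,"wx": 0,"wy": 0,"wz": 0}]}}

```text
clock: 29.75
eef_pos: [0.5259, -0.0463, 0.1418]
eef_rot: [[0.051, 0.999, 0.001], [0.999, -0.051, 0.0], [0.0, 0.001, -1.0]]
force: [-0.2, -0.1, -1.2]
width: 0.0004
grip_force: 0.0
```

```bash
python3 fs.py; python3 - <<'E'
from ro import *
from plant import bot
for n in ('wrist','scene'):
    c=bot.camera(n);show(c,n)
h=cv2.cvtColor(c['img'],cv2.COLOR_BGR2HSV)
for y in range(235,300): print(y,''.join('B' if 100<=H<=130 and S>130 else 'g' if 60<=H<=95 and S>80 else 'y' if 18<=H<=32 and S>150 else '#' if V<55 else '.' if S<70 and V>120 else '+' if S<70 else ' ' for H,S,V in h[y,285:360].astype(int)))
E
```

```text
30.05 [ 0.525  -0.046   0.1406] push y [ 0.4 -0.6  0.9 -0.6  0.3 -1. ] mean [ 0.1  -0.09 -0.35]
wrist [237, 0, 49, 112, 5143] top row-> [0.5332, 0.1017] bottom row-> [0.5297, 0.0289]
wrist [43, 302, 90, 44, 2093] top row-> [0.3298, -0.143] bottom row-> [0.3176, -0.1896]
scene [290, 240, 34, 36, 593] top row-> [0.5247, 0.0329] bottom row-> [0.5523, 0.0993]
scene [306, 121, 24, 19, 338] top row-> [0.2732, -0.1795] bottom row-> [0.2992, -0.1443]
235 ......... g...ggg                                                          
236 ...............ggg                                                         
237 ................ggg                                                        
238 ................ ggg                                                       
239 .................ggg.                                                      
240 .............. BB ggg.                                                     
241 ............. BBBB ggg                                                     
242 ........... BBBBBBBgggg                                                    
243 .........
[... 3842 characters left out ...]
gggggggggggggggggggggggg+...... yyyyyyyyyyyy  ggggggg           
292          gggggggggggggggggggggggggg +...... yyyyyyyyyyyy  ggggggg          
293           gggggggggggggggggggggggggg+....... yyyyyyyyyyy  gggg ....        
294            gggggggggggggggggggggggggg+....... yyyyyyyyyy ..gg.......       
295             gggggggggggggggggggggggggg+...... yyyyyyyyy  ............      
296             ggggggggggggggggggggggggggg+...... yyyyyyy  .......++....      
297              gggggggggggggggggggggggggg++...... yyyyy  ....++++++++...     
298               gggggggggggggggggggggggggg+....... yy  ......+++++++++...    
299                gggggggggggggggggggggggggg+.......   .......++++++++++..
```

```bash
python3 -c "
from plant import bot
print(bot.finish_job())"
```

```text
the job is handed in; nothing more can be done
None
```

I laid the roller in the groove, let go of it well short of the stop, then pushed it under the bridge until it pressed the pin at about 5.5–6 N; it stayed there when the arm backed off. The job is handed in at about 30 s with no verdict returned. The first push attempt passed over the roller without touching it, because the real fingertips sit higher than reported.

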